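Fix a sample in the ratchet clamp

TASK

The ratchet clamp on the bench was put away locked shut with nothing in it. Press its thumb pad down so that the ratchet lets go and the clamp springs fully open, stand the tallest of the three steel samples upright on the rest between the open jaws, then close the handles on it until the ratchet locks and the jaws hold the sample firmly by themselves. Leave the other two samples where they are.

Things in the scene. Friction and masses are not known exactly. Their poses are not given: they have to be found in the camera images.
- clamp: Steel scissor-handled ratchet clamp, bolted down, 290 mm long. Origin: scissor pivot at bench height; x from handles (-x) to jaws (+x), y left, z up. Base plate x -51 to 117 mm, y +-48. Only the wing stands above z = 41 mm. The lower lock handle (+y side: thumb pad, rack of teeth) flexes only down; the upper swing handle (-y side: wing, pawl tooth) turns about the pivot and is sprung open.
- rest_centre (a point): Place for the sample: middle of the top of the aluminium rest between the open jaws, 20 mm above the bench, at x = 80, y = 9.5 mm of the clamp. The rest is 50 (x) by 46 mm (y). Jaws reach x = 58 to 102, z = 23 to 37 mm; fully open they are about 44 mm apart here. The moving jaw is on the +y side and pushes the sample towards -y.
- thumb_pad (a point): Centre of the top of the thumb pad: round, black, 32 mm in diameter, on the end of the lock handle, 26.5 mm above the bench, at x = -165, y = 47 mm of the clamp. Pressed straight down 7 mm it frees the teeth; its stop is 12.5 mm down. Takes 1.5 N at first, 4 N at the stop; springs back. While it is down the swing handle springs open by itself.
- lock_handle (a joint): Flex of the lock handle, rad: 0 = up (teeth in mesh if the swing handle is closed), 0.045 or more = teeth free, 0.09 = down at the stop.
- wing (a point): Centre of the wing on the swing handle: upright black plate 30 mm long (along the handle), 10 mm thick, 24 to 50 mm above the bench. At swing_handle = q it is at x = -135 cos(0.30 - q), y = -135 sin(0.30 - q) mm of the clamp, its faces along that radius. Pushing its outer (-y) face towards +y, about the pivot, closes the clamp; this needs 2 to 13 N.
- swing_handle (a joint): Closing angle, rad: 0 = fully open, 0.36 = shut stop. The ratchet catches at 0.16, 0.205, 0.25, 0.295, 0.34; let go, the handle falls back to the last tooth passed. The jaws meet the sample at about 0.23 and its sprung pad bottoms at about 0.33, so pushing to 0.31-0.325 locks it at 0.295. At the start locked at 0.25 to 0.34, jaws too close for the sample.
- jaw_pad (a joint): Give of the sprung pad on the fixed jaw (-y side), m: 0 = out, its face at y = -12.5 mm of the clamp; 0.008 = pressed in to its end (towards -y). 4.5 N at first, 8 N at the end. More than 0 when a sample is gripped.
- tester_corner (a point): Obstacles, both fixed: nearest corner of the grey hardness tester, 0.73 m tall, which runs from here back and to the left; draw the arm in before swinging past it. A closed instrument case 79 mm high lies behind the clamp, its front 45 mm or more beyond where a finger pushes the wing.
- tall_sample_centre (a point): Centre (half-way up) of the tallest steel sample, a plain upright cylinder 25 mm in diameter and 40 mm high, 0.15 kg, standing on the bench. This is the one to clamp.
- mid_sample_centre (a point): Centre of the middle steel sample, a cylinder 30 mm in diameter and 26 mm high; leave it alone.
- flat_sample_centre (a point): Centre of the flat steel sample, a cylinder 35 mm in diameter and 18 mm high; leave it alone.
Things that resemble listed ones, but are neither listed nor needed, are in the scene too. What is shaped like the part that bears tall_sample_centre but orange or purple is not meant.

How it is judged:
On the way, in this order (a step that is already met when the one before it is completed fails the run):
1. the ratchet is released and the clamp stands fully open (value of joint swing_handle below 0.05 rad), for 0.2 s.
2. the tallest sample stands upright on the rest between the open jaws (x of tall_sample_centre in the frame of clamp between 0.06 and 0.1 m and y of tall_sample_centre in the frame of clamp between -0.012 and 0.022 m and z of tall_sample_centre in the frame of clamp between 0.037 and 0.044 m and angle between tall_sample_centre's own z axis and vertical below 0.12 rad and value of joint swing_handle below 0.08 rad), for 0.2 s.
At the end, for the whole second after the job is handed in: The tallest sample stands upright (within 0.12 rad) on the rest between the jaws (clamp frame x 60 to 100, y -12 to 22 mm); the ratchet holds the swing handle above 0.22 rad, lock handle up (under 0.02 rad); both jaws press the sample with over 2 N; all at rest (x of tall_sample_centre in the frame of clamp between 0.06 and 0.1 m and y of tall_sample_centre in the frame of clamp between -0.012 and 0.022 m and z of tall_sample_centre in the frame of clamp between 0.037 and 0.044 m and angle between tall_sample_centre's own z axis and vertical below 0.12 rad and value of joint swing_handle above 0.22 rad and value of joint lock_handle below 0.02 rad and contact force between each of swing_handle, jaw_pad and tall_sample above 2 N and linear speed of tall_sample below 0.02 m/s); the robot touches nothing.
It fails at once if the middle sample is shifted by more than 20 mm (distance of mid_sample_centre from where it was at the start of the episode above 0.02 m).
It fails at once if the flat sample is shifted by more than 20 mm (distance of flat_sample_centre from where it was at the start of the episode above 0.02 m).
It also fails if it takes over 61 s, if anything falls off the work surface, if the arm or the gripper's body presses on something with over 40 N, if the wrist force passes 120 N, or if a joint passes its speed limit or range.

ROBOT

A 6-joint arm with a two-finger parallel gripper is mounted at the origin on a cart in front of the work surface, level with it; the furniture and walls round the work are solid. World frame = base frame: x ahead of the robot, y to its left, z up, the work surface at z = 0. Lengths are in m, angles in rad, forces in N, time in s.
With the tool pointing down it reaches from about 0.2 to 0.875 m from the base axis. Payload 3.4 kg.
Tool frame: the origin (TCP) lies between the finger pads; the fingertips stand 25 mm ahead of it and the grasp point (between the pads) lies 6 mm ahead of it (r.nose_length is the z of the fingertips in the tool frame, in m); z points along the fingers, x is the direction in which the jaws open and shut, and the axes are right-handed (so a half turn about z gives the same grasp; the last joint's range is limited). The gripper opens to 94 mm and grips with 3 to 60 N. Pads are 16 mm wide; open, the fingers measure 119 mm over their backs; the gripper's body (75 mm by 177 mm) begins 78 mm behind the grasp point.
Start: joints at [-1.318, 0.276, 1.505, -0, 1.361, -0.121], TCP at [0.21, -0.535, 0.23] pointing down, gripper open.
Joint ranges: [-2.89, 2.89], [-0.75, 2.08], [0.22, 2.7], [-1.18, 4.32], [0.11, 2.71], [-2.7, 2.7]. Speed limits (rad/s): [2.57, 2.57, 3.14, 3.14, 3.14, 3.14].

INTERFACE

Orientations are given as a unit quaternion [w, x, y, z].
In Python, from plant import r, gripper_to, inverse_kinematics, vision, models, telemetry gives the robot as it stands. Calls block until the motion is done:
- r.move_to(position, orientation): joint-space move of the TCP to a pose.
- r.move_l(position, rot=None, vel=0.15, guard=None): straight line of the TCP; rot=None keeps the orientation; vel is the mean speed in m/s. With guard (N) it stops when the force on the tool has changed by that much, and returns True; else False.
- r.movej(angles): joint-space move.
- gripper_to(opening, f_grip=None): finger opening in m; f_grip is the grip in N (None keeps the last); returns when the fingers have stopped.
- r.hold(seconds).
- inverse_kinematics(position, orientation): joint angles nearest the present ones, or None.
- vision.snapshot(name): name is "side" or "top"; returns the picture (420x560x3 uint8, red, green, blue); there is no depth.
- vision.get_calibration(name): a dict with "fx", "fy", "cx", "cy" (pixels), "D" ([k1, k2, p1, p2, k3] as OpenCV has them; the pictures are not rectified), "position" and "orientation" of the camera in the world. Camera axes: x right, y down, z forward; pixel columns grow to the right and rows downward; lengths in m; the calibration is good to about 2 mm. A picture is of the moment at which its call begins. get_calibration takes no time and is no camera call.
A pose or a line that the arm cannot do raises r.PlanningError and nothing moves.
- r.sign_off(): hands the job in, once; it reports no verdict.
Trained networks look in the newest picture that a camera, given by its name, has taken for a name from the list of things; names that differ only in an ending like _2 or _b are one class to them, and where a whole thing is asked for, a point or a joint stands for the part that bears it (a point fixed in the world has none). Each returns a list of dicts, best first, with "score" (0 to 1); they miss things now and then, are a little off and sometimes report something else, mostly with a low value. They report only what shows in the picture. A call takes as long as a camera call. They do not tell look-alikes from the thing itself.
- models.boxes_of(thing, camera): "at" ([x, y, z] in m, in world coordinates, good to about 4 mm: the middle of the surface that is visible of it).
- models.regions_of(thing, camera): "pixels" (420x560 bool, what is visible of it).
- models.mark_of(thing, camera): "at" ([x, y, z] in m, in world coordinates, good to about 4 mm: a listed point, or the origin of a listed thing).
Readings, each from a call of its own:
- telemetry.current_t(): time.
- telemetry.current_joints(): joint angles.
- telemetry.current_dq(): joint speeds.
- telemetry.current_joint_efforts(): joint torques, N m.
- telemetry.current_ee_pos(): TCP position.
- telemetry.current_tool_rot(): TCP orientation.
- telemetry.current_wrist_force(): force on the tool from outside, world axes, zero at the start.
- telemetry.current_torque(): the same for the moment, N m.
- telemetry.current_opening(): finger opening in m.
Only numpy, scipy, OpenCV 4.12 (cv2) and the standard library are available. Lean on these libraries where they do the work, as an engineer would, in place of code of your own. Each camera call takes 0.05 s, during which the arm holds its last target.

## Working session

There is one attempt and no reset: what is moved stays moved. The work goes in short steps, each a Python script; the robot and the scene stay as the last script left them, time stands still between calls to the robot, and variables do not carry over. Pictures are saved under pics/ and viewed, and the job is handed in when it is done.

```bash
ls; mkdir -p pics; cat > look.py <<'E'
import cv2
from plant import *
def snap(cam,name):
    im=vision.snapshot(cam); cv2.imwrite(f'pics/{name}.png',im[:,:,::-1]); return im
E
python3 - <<'E'
from look import *
import numpy as np
np.set_printoptions(precision=4,suppress=True)
for c in ['top','side']:
    snap(c,c+'0'); print(c,vision.get_calibration(c))
    for n in ['clamp','thumb_pad','wing','rest_centre','tall_sample_centre','mid_sample_centre','flat_sample_centre','tester_corner']:
        print(n,[(np.array(d['at']),round(d['score'],2)) for d in models.mark_of(n,c)][:4])
print(telemetry.current_t(), telemetry.current_tool_rot(), r.nose_length)
E
```

```text
pics
top {'fx': 477.02229020301377, 'fy': 477.02229020301377, 'cx': 284.0040895207784, 'cy': 208.57495535645646, 'D': array([-0.0441,  0.    ,  0.    ,  0.    ,  0.    ]), 'position': array([ 0.3823, -0.142 ,  0.9546]), 'orientation': array([ 0.042 , -0.7024,  0.7096, -0.0366])}
clamp [(array([ 0.5145, -0.2358,  0.0036]), 0.69)]
thumb_pad [(array([ 0.3737, -0.3356,  0.027 ]), 0.73)]
wing [(array([ 0.4277, -0.34  ,  0.039 ]), 0.56)]
rest_centre [(array([ 0.5529, -0.1642,  0.0154]), 0.55)]
tall_sample_centre [(array([ 0.3225, -0.2316,  0.022 ]), 0.61), (array([ 0.6186, -0.2147,  0.0165]), 0.51), (array([ 0.5533, -0.0598,  0.0164]), 0.47)]
mid_sample_centre [(array([ 0.4638, -0.0563,  0.0123]), 0.6)]
flat_sample_centre [(array([ 0.391 , -0.1532,  0.0081]), 0.62)]
tester_corner [(array([0.5191, 0.0457, 0.0997]), 0.96)]
side {'fx': 540.5034685053383, 'fy': 540.5034685053383, 'cx': 282.04242386284307, 'cy': 215.99806056502788, 'D': array([0.0424, 0.    , 0.    , 0.    , 0.    ]), 'position': array([ 0.5076, -0.8377,  0.6225]), 'orientation': array([-0.4414,  0.8967,  0.0335, -0.0059])}
clamp [(array([ 0.5112, -0.2362,  0.0013]), 0.58), (array([ 0.3689, -0.334 ,  0.0291]), 0.42)]
thumb_pad [(array([ 0.3727, -0.332 ,  0.0293]), 0.74)]
wing [(array([ 0.4264, -0.3429,  0.0405]), 0.85)]
rest_centre [(array([ 0.5519, -0.1605,  0.0194]), 0.62)]
tall_sample_centre [(array([ 0.3199, -0.2338,  0.0202]), 0.92), (array([ 0.6243, -0.2119,  0.0231]), 0.86), (array([ 0.5514, -0.0591,  0.0206]), 0.54)]
mid_sample_centre [(array([ 0.4674, -0.0523,  0.0129]), 0.72), (array([ 0.4281, -0.3428,  0.0389]), 0.46)]
flat_sample_centre [(array([ 0.3958, -0.1498,  0.0081]), 0.87)]
tester_corner [(array([0.524 , 0.0436, 0.1008]), 0.68)]
0.9 [ 0.0001  0.8262 -0.5634  0.0001] 0.025
```

View pics/top0.png

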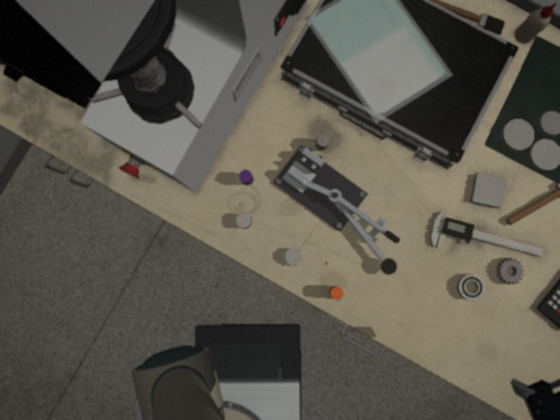

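View pics/side0.png

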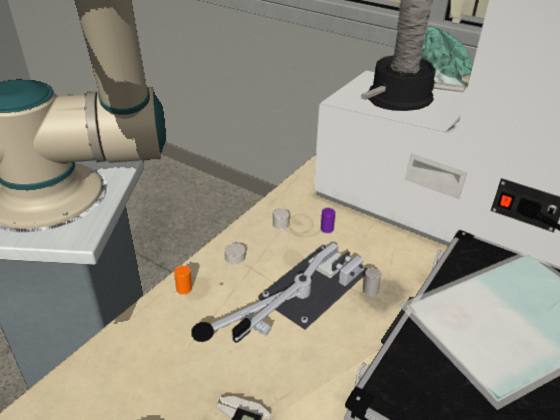

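The top picture shows the clamp with its pivot near px (335,195), the pad at (388,266) and the wing at (392,238). The orange look-alike is at (336,293) and the purple one at (247,177), so the steel tall sample is at (323,142), about world (0.62, -0.21). Next I'll average a few more measurements and fit the clamp pose.

```bash
cat > fit.py <<'E'
from look import *
import numpy as np
np.set_printoptions(precision=4,suppress=True)
ref={'thumb_pad':[-.165,.047],'rest_centre':[.08,.0095],'clamp':[0,0]}
acc={k:[] for k in list(ref)+['wing','tall_sample_centre']}
for i in range(3):
  for c in ['top','side']:
    vision.snapshot(c)
    for n in acc:
        for d in models.mark_of(n,c):
            p=np.array(d['at'])
            if n=='tall_sample_centre':
                if np.hypot(p[0]-.621,p[1]+.213)<.02: acc[n].append(p)
            elif d['score']>.5: acc[n].append(p); break
for n in acc: acc[n]=np.array(acc[n]); print(n,len(acc[n]),acc[n].mean(0),acc[n].std(0))
A=np.array([ref[k] for k in ref]);B=np.array([np.median(acc[k],0)[:2] for k in ref])
a=A-A.mean(0);b=B-B.mean(0)
yaw=np.arctan2((a[:,0]*b[:,1]-a[:,1]*b[:,0]).sum(),(a*b).sum())
R=np.array([[np.cos(yaw),-np.sin(yaw)],[np.sin(yaw),np.cos(yaw)]])
t=B.mean(0)-R@A.mean(0)
print('yaw',yaw,'t',t,'res',B-(A@R.T+t))
w=R.T@(np.median(acc['wing'],0)[:2]-t);print('wing local',w,np.hypot(*w),'q',.30-np.arctan2(-w[1],-w[0]))
print('sample local',R.T@(np.median(acc['tall_sample_centre'],0)[:2]-t))
print(telemetry.current_t())
np.savez('pose.npz',yaw=yaw,t=t,s=np.median(acc['tall_sample_centre'],0))
E
python3 fit.py
```

```text
thumb_pad 6 [ 0.3709 -0.3347  0.0299] [0.0016 0.0009 0.0007]
rest_centre 6 [ 0.552  -0.1629  0.0179] [0.0018 0.0023 0.0019]
clamp 6 [ 0.5134 -0.2355  0.0017] [0.0013 0.0015 0.0028]
wing 6 [ 0.4281 -0.3418  0.0382] [0.0013 0.0018 0.001 ]
tall_sample_centre 5 [ 0.6237 -0.2124  0.0208] [0.0025 0.0019 0.0023]
yaw 0.9032794313052079 t [ 0.511  -0.2339] res [[-0.0016 -0.0003]
 [-0.0008  0.0016]
 [ 0.0024 -0.0013]]
wing local [-0.1362 -0.0014] 0.13616892298643105 q 0.2896315418111148
sample local [ 0.0868 -0.0766]
2.7
```

```bash
cat > geo.py <<'E'
from look import *
import numpy as np
from scipy.spatial.transform import Rotation as Ro
np.set_printoptions(precision=4,suppress=True)
P=np.load('pose.npz'); yaw=float(P['yaw']); t=P['t']; S=P['s']
R=np.array([[np.cos(yaw),-np.sin(yaw)],[np.sin(yaw),np.cos(yaw)]])
def W(x,y,z): return np.r_[R@[x,y]+t,z]
def down(th):
    x=np.array([np.cos(th),np.sin(th),0]);z=np.array([0,0,-1.]);y=np.cross(z,x)
    q=Ro.from_matrix(np.c_[x,y,z]).as_quat(); return q[[3,0,1,2]]
def loc(): p=telemetry.current_ee_pos(); return np.r_[R.T@(np.array(p)[:2]-t),p[2]]
def wingpose(q,off,z):
    a=.30-q; u=np.array([-np.cos(a),-np.sin(a)]); n=np.array([np.sin(a)*-1*-1,-np.cos(a)])  # outward normal (-y side)
    p=.135*u+off*n
    return W(p[0],p[1],z), yaw+a   # tool x along radius
E
python3 - <<'E'
from geo import *
for flip in (0,np.pi):
  for n,p,th in [('pad',W(-.165,.047,.1),yaw),('padlow',W(-.165,.047,.041),yaw),('samp',np.r_[S[:2],.045],yaw),('rest',W(.08,.0095,.065),yaw),('resthi',W(.08,.0095,.16),yaw),('w0',*wingpose(0,.03,.053)),('w3',*wingpose(.32,.013,.053))]:
    print(flip,n,p,inverse_kinematics(p,down(th+flip)))
E
```

```text
0 pad [ 0.3719 -0.3344  0.1   ] [-0.8715  0.2775  1.8602 -0.      1.0039 -1.7748]
0 padlow [ 0.3719 -0.3344  0.041 ] [-0.8715  0.3516  1.934  -0.      0.856  -1.7748]
0 samp [ 0.6249 -0.2131  0.045 ] [-0.434   0.5416  1.5623 -0.      1.0376 -1.3372]
0 rest [ 0.553  -0.1652  0.065 ] [-0.4108  0.4165  1.7375 -0.      0.9876 -1.3141]
0 resthi [ 0.553  -0.1652  0.16  ] [-0.4108  0.3263  1.6127 -0.      1.2026 -1.3141]
0 w0 [ 0.4905 -0.3707  0.053 ] [-0.7603  0.4765  1.664  -0.      1.001  -1.9636]
0 w3 [ 0.4354 -0.3465  0.053 ] [-0.7973  0.4045  1.7978 -0.      0.9393 -1.6805]
3.141592653589793 pad [ 0.3719 -0.3344  0.1   ] [-0.8715  0.2775  1.8602 -0.      1.0039  1.3668]
3.141592653589793 padlow [ 0.3719 -0.3344  0.041 ] [-0.8715  0.3516  1.934  -0.      0.856   1.3668]
3.141592653589793 samp [ 0.6249 -0.2131  0.045 ] [-0.434   0.5416  1.5623 -0.      1.0376  1.8044]
3.141592653589793 rest [ 0.553  -0.1652  0.065 ] [-0.4108  0.4165  1.7375 -0.      0.9876  1.8275]
3.141592653589793 resthi [ 0.553  -0.1652  0.16  ] [-0.4108  0.3263  1.6127 -0.      1.2026  1.8275]
3.141592653589793 w0 [ 0.4905 -0.3707  0.053 ] [-0.7603  0.4765  1.664  -0.      1.001   1.178 ]
3.141592653589793 w3 [ 0.4354 -0.3465  0.053 ] [-0.7973  0.4045  1.7978 -0.      0.9393  1.4611]
```

```bash
python3 - <<'E'
from geo import *
gripper_to(0.0,20)
r.move_to(W(-.165,.047,.085),down(yaw))
f0=np.array(telemetry.current_wrist_force())
r.move_l(W(-.165,.047,.053),vel=.1)
g=r.move_l(W(-.165,.047,.025+.0155),vel=.03,guard=20)
print(g,loc(),np.array(telemetry.current_wrist_force())-f0)
r.hold(.8)
print(np.array(telemetry.current_wrist_force())-f0)
snap('side','side1')
r.move_l(W(-.165,.047,.12),vel=.15)
snap('top','top1')
for c in ['side','top']:
  if c=='side': snap('side','side2')
  for d in models.mark_of('wing',c):
    w=R.T@(np.array(d['at'])[:2]-t);print(w,'q',.30-np.arctan2(-w[1],-w[0]),d['score'])
print(telemetry.current_t())
E
```

```text
False [-0.1652  0.0462  0.0408] [ 0.7537 -1.6141  3.5623]
[ 1.729  -2.1919  2.2326]
[-0.1291 -0.0412] q -0.008821428035775902 0.61
[-0.1276 -0.0412] q -0.012663616564977775 0.58
8.35
```

```bash
python3 -c "
import cv2
a=cv2.imread('pics/side1.png')[180:380,150:450];b=cv2.imread('pics/side2.png')[180:380,150:450]
cv2.imwrite('pics/c1.png',cv2.resize(cv2.vconcat([a,b]),None,fx=1.5,fy=1.5))"
```

```text
(no output)
```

View pics/c1.png

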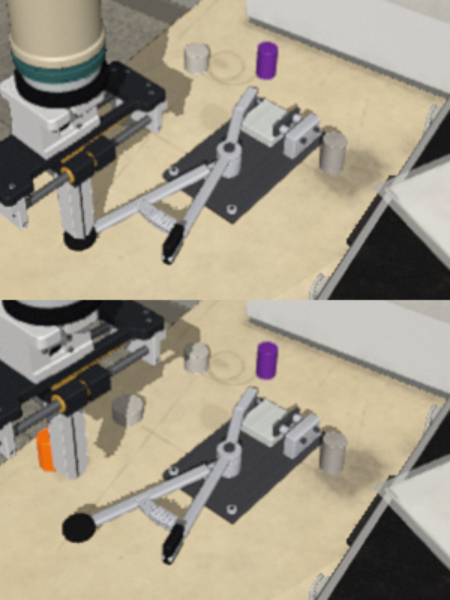

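The clamp is open: the wing reads q≈0 in both cameras, and the side picture agrees. Next is picking up the sample.

```bash
python3 - <<'E'
from geo import *
gripper_to(0.06,25)
s=S[:2]
r.move_to(np.r_[s,.12],down(yaw))
# re-look at the target before descending
r.move_l(np.r_[s,.046],vel=.12,guard=8)
print(loc())
gripper_to(0.0,25)
print('opening',telemetry.current_opening())
r.move_l(np.r_[s,.13],vel=.15)
print('opening',telemetry.current_opening())
for c in ['side','top']:
  snap(c,c+'3')
  for d in models.mark_of('tall_sample_centre',c):
    p=np.array(d['at']); print(c,p,d['score'])
print('tcp',telemetry.current_ee_pos(),telemetry.current_t())
E
python3 -c "
import cv2
a=cv2.imread('pics/side3.png')[100:380,150:450]
cv2.imwrite('pics/c3.png',cv2.resize(a,None,fx=2,fy=2))"
```

```text
[ 0.0865 -0.0772  0.0467]
opening 0.02399589898135968
opening 0.024465621688678267
side [ 0.324  -0.2328  0.0217] 0.8
side [ 0.554  -0.0619  0.0216] 0.78
side [ 0.6254 -0.2113  0.1044] 0.57
top [ 0.3255 -0.2303  0.0215] 0.58
top [ 0.621  -0.2098  0.1011] 0.54
tcp [ 0.6241 -0.2127  0.1285] 12.7833
```

View pics/c3.png

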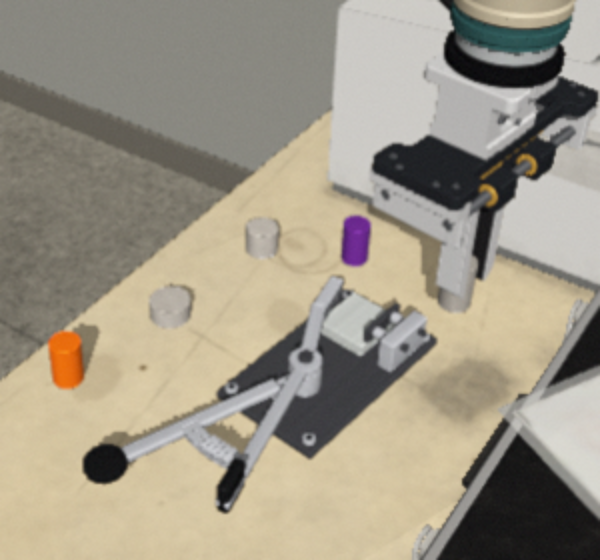

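The sample is held (opening 24.5 mm) and the clamp is open. Now placing it on the rest.

```bash
python3 - <<'E'
from geo import *
r.move_l(W(.08,.0090,.13),vel=.15)
r.move_l(W(.08,.0090,.075),vel=.1)
print(loc())
g=r.move_l(W(.08,.0090,.0635),vel=.025,guard=4)
print(g,loc(),telemetry.current_wrist_force())
gripper_to(0.05)
r.move_l(W(.08,.0090,.16),vel=.12)
r.move_to(*(lambda p,th:(p,down(th)))(*wingpose(0,.04,.16)))
for c in ['side','top']:
  snap(c,c+'4')
  for n in ['tall_sample_centre','rest_centre','wing']:
   for d in models.mark_of(n,c):
    p=np.array(d['at']); print(c,n,R.T@(p[:2]-t),p[2],d['score'])
print('tcp',telemetry.current_ee_pos(),telemetry.current_t())
E
python3 -c "
import cv2
a=cv2.imread('pics/side4.png')[180:380,220:450]
b=cv2.imread('pics/top4.png')[100:300,220:450]
cv2.imwrite('pics/c4.png',cv2.resize(cv2.hconcat([a,b]),None,fx=1.7,fy=1.7))"
```

```text
[0.0801 0.0083 0.0751]
True [0.0798 0.0086 0.0659] [-0.8621 -0.8189  2.612 ]
side tall_sample_centre [-0.1151  0.1489] 0.0187 0.76
side tall_sample_centre [0.0806 0.009 ] 0.0429 0.68
side rest_centre [0.083  0.0152] 0.0213 0.58
side wing [-0.1326 -0.0418] 0.0363 0.82
top tall_sample_centre [0.0812 0.0131] 0.04 0.66
top tall_sample_centre [-0.1131  0.1485] 0.0209 0.58
top tall_sample_centre [0.1596 0.0728] 0.0164 0.43
tcp [ 0.5002 -0.3735  0.1602] 17.425
```

View pics/c4.png

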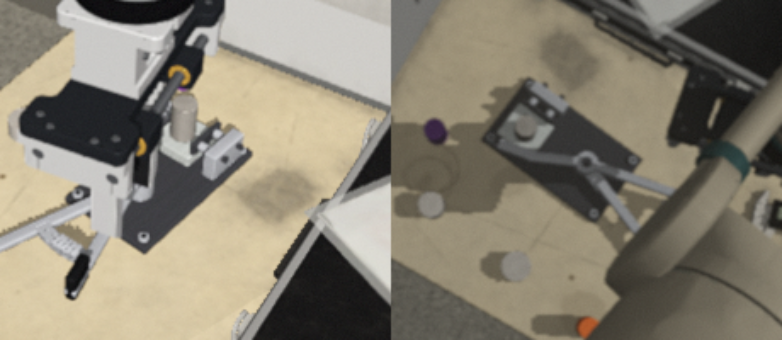

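The sample stands upright on the rest at about (80, 10) mm in the clamp frame, jaws open. Next I'll come down outside the wing and feel for contact at q=0 to set the zero for the push.

```bash
python3 - <<'E'
from geo import *
gripper_to(0.0,30)
go=lambda q,off,z,**k:(lambda p,th:r.move_l(p,rot=down(th),**k))(*wingpose(q,off,z))
print(go(0,.035,.053,vel=.15,guard=8), telemetry.current_ee_pos())
print(go(0,.022,.053,vel=.05,guard=5))
r.hold(.2)
f0=np.array(telemetry.current_wrist_force()); print('f0',f0)
a=.30; n=np.array([np.sin(a),-np.cos(a)]); nw=np.r_[R@n,0]; u=np.array([-np.cos(a),-np.sin(a)])
off=.022
while off>.008:
    off-=.001
    go(0,off,.053,vel=.02); 
    f=np.array(telemetry.current_wrist_force())-f0
    l=loc()[:2]; print(round(off,4),'actual off',l@n,'rad',l@u,'f.n',f@nw)
    if f@nw>1.2: break
print(telemetry.current_t())
E
```

```text
False [ 0.4957 -0.373   0.0537]
False
f0 [ 0.4903 -1.4443  0.2973]
0.021 actual off 0.021000444112557998 rad 0.1349722310769167 f.n -0.7981870607628438
0.02 actual off 0.0198991862579156 rad 0.13496180672088082 f.n -1.4028123413865725
0.019 actual off 0.018896097370367217 rad 0.13497971419237081 f.n -0.7937403088075868
0.018 actual off 0.017920539109505095 rad 0.13497710316418238 f.n -1.4806911294424383
0.017 actual off 0.01694317239815449 rad 0.13501924329358575 f.n -1.087487514447563
0.016 actual off 0.016501628032154457 rad 0.1350365749176098 f.n 0.4825747400131177
0.015 actual off 0.015143347531414218 rad 0.13508610010306624 f.n -0.13503382534248917
0.014 actual off 0.01408270239032349 rad 0.13511743369000637 f.n 0.8248805107205713
0.013 actual off 0.013060529150085412 rad 0.1351436316309755 f.n 1.0047215419443751
0.012 actual off 0.012026654127874306 rad 0.13515903427340842 f.n 0.7028443425988105
0.011 actual off 0.011028490964631259 rad 0.13518133462534085 f.n 0.2741922187612209
0.01 actual off 0.009995132863488129 rad 0.13517080481528246 f.n 0.38158866053753976
0.009 actual off 0.00898535441035788 rad 0.13510716930408626 f.n 0.5059633591124258
0.008 actual off 0.007948152571174809 rad 0.13504268854173548 f.n 1.9796860421097662
23.2667
```

Contact came at an offset of about 16.5 mm, where the force stepped up by about 1.6 N. I'll push along the arc from there, logging force against angle.

```bash
cat > push.py <<'E'
from geo import *
import sys
OFF=.0165
nrm=lambda q:np.array([np.sin(.3-q),-np.cos(.3-q)])
def qact():
    l=loc()[:2]
    # solve for q with l.n(q)=OFF at that q
    from scipy.optimize import brentq
    return brentq(lambda q:l@nrm(q)-OFF,-.2,.6)
def step(q,vel=.03):
    p,th=wingpose(q,OFF,.053); r.move_l(p,rot=down(th),vel=vel); 
    f=np.array(telemetry.current_wrist_force()); nw=np.r_[R@nrm(q),0]
    print(round(q,4),'q',round(qact(),4),'fn',round(f@nw,2),'ft',np.round(f,1)[2],flush=True); return f@nw
E
python3 - <<'E'
from push import *
print(qact())
for q in np.arange(.08,.30,.02): step(q)
print(telemetry.current_t())
E
```

```text
0.06348821393186371
0.08 q 0.0811 fn 1.64 ft -0.2
0.1 q 0.1006 fn 2.23 ft -0.5
0.12 q 0.1205 fn 2.63 ft -0.2
0.14 q 0.135 fn 4.35 ft -0.6
0.16 q 0.1531 fn 4.74 ft -1.2
0.18 q 0.176 fn 4.66 ft -1.1
0.2 q 0.196 fn 4.29 ft -0.4
0.22 q 0.2191 fn 3.78 ft -1.6
0.24 q 0.2358 fn 4.84 ft -1.7
0.26 q 0.2463 fn 8.0 ft -3.0
0.28 q 0.2656 fn 6.6 ft -3.8
26.0167
```

```bash
python3 - <<'E'
from push import *
for q in (.29,.30,.31):
    step(q); r.hold(.25); f=np.array(telemetry.current_wrist_force()); print(' settled',qact(),f@np.r_[R@nrm(q),0])
print(telemetry.current_t())
E
```

```text
0.29 q 0.2728 fn 8.08 ft -3.1
 settled 0.2728226392891312 8.16677617867134
0.3 q 0.2799 fn 8.6 ft -2.7
 settled 0.27966817207937406 8.30688779588718
0.31 q 0.2869 fn 8.16 ft -4.9
 settled 0.28685326390024624 9.119640501762191
27.5167
```

```bash
python3 - <<'E'
from push import *
q=.31
while q<.38:
    q+=.006
    step(q); r.hold(.1); f=np.array(telemetry.current_wrist_force())@np.r_[R@nrm(q),0]; a=qact(); l=loc(); print(' settled',a,f,'rad',l[:2]@np.array([-np.cos(.3-a),-np.sin(.3-a)]))
    if a>.316 or f>18: break
snap('side','side5');snap('top','top5')
print(telemetry.current_t(),telemetry.current_torque(),telemetry.current_opening())
E
python3 -c "
import cv2
a=cv2.imread('pics/side5.png')[180:380,220:450]
b=cv2.imread('pics/top5.png')[100:300,220:450]
cv2.imwrite('pics/c5.png',cv2.resize(cv2.hconcat([a,b]),None,fx=1.7,fy=1.7))"
```

```text
0.316 q 0.2894 fn 9.82 ft -5.0
 settled 0.2893011185180147 9.881071041933767 rad 0.1354475205626886
0.322 q 0.293 fn 10.82 ft -4.9
 settled 0.29324141622238825 10.746559728531379 rad 0.13545831421778348
0.328 q 0.2963 fn 10.87 ft -6.0
 settled 0.2963821866449788 10.588830678444795 rad 0.13550756704200348
0.334 q 0.3093 fn 8.47 ft -2.9
 settled 0.30941069558875384 8.468897956336637 rad 0.1354765212602402
0.34 q 0.3151 fn 9.1 ft -3.2
 settled 0.31512683711640893 9.233233699999523 rad 0.1354758356203847
0.346 q 0.3196 fn 8.97 ft -4.5
 settled 0.31962283920820195 8.612466614698382 rad 0.13550283812855726
29.7167 [-0.9033 -1.7352  0.0331] 0.00046876128186022043
```

View pics/c5.png

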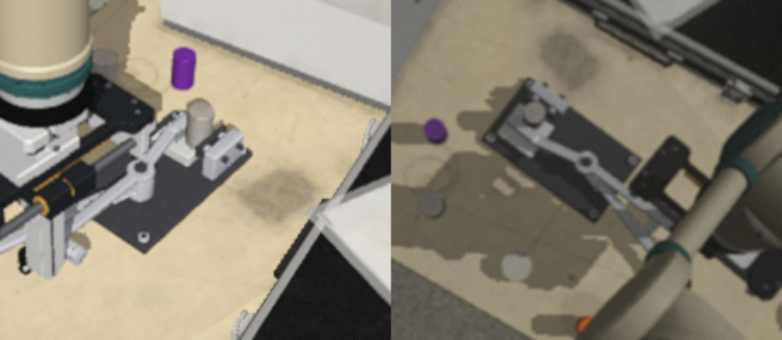

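The force dropped sharply at q≈0.30, and earlier at ≈0.25, so the pawl has clicked over the 0.295 tooth. Backing off slowly while watching the force.

```bash
python3 - <<'E'
from push import *
for q in (.33,.315,.30,.285,.27,.25): step(q)
th=wingpose(.25,0,0)[1]
r.move_l(wingpose(.25,.035,.053)[0],vel=.08)
r.move_l(wingpose(.25,.035,.17)[0],vel=.15)
r.movej([-1.318,0.276,1.505,0,1.361,-1.2])
for c in ['side','top']:
  snap(c,c+'6')
  for n in ['tall_sample_centre','wing','thumb_pad']:
   for d in models.mark_of(n,c):
    p=np.array(d['at']); w=R.T@(p[:2]-t); print(c,n,w,p[2],d['score'], .30-np.arctan2(-w[1],-w[0]) if n=='wing' else '')
print(telemetry.current_t())
E
python3 -c "
import cv2
a=cv2.imread('pics/side6.png')[180:380,180:410]
b=cv2.imread('pics/top6.png')[100:300,220:450]
cv2.imwrite('pics/c6.png',cv2.resize(cv2.hconcat([a,b]),None,fx=1.7,fy=1.7))"
```

```text
0.33 q 0.3125 fn 6.74 ft -1.1
0.315 q 0.3013 fn 6.2 ft -0.9
0.3 q 0.2974 fn 4.21 ft 1.6
0.285 q 0.2957 fn 1.57 ft 0.4
0.27 q 0.2783 fn -0.22 ft 0.2
0.25 q 0.2519 fn -0.05 ft 1.0
side tall_sample_centre [ 0.084  -0.0058] 0.0415 0.76 
side tall_sample_centre [0.1635 0.0775] 0.0219 0.72 
side tall_sample_centre [-0.1157  0.151 ] 0.0186 0.6 
side tall_sample_centre [-0.0058  0.1424] 0.0108 0.53 
side wing [-0.1396 -0.0039] 0.0373 0.98 0.2723912098473149
side wing [0.0807 0.0141] 0.0211 0.24 3.2691127841761136
side thumb_pad [-0.1665  0.0476] 0.0319 0.56 
top tall_sample_centre [0.1602 0.0763] 0.0178 0.73 
top tall_sample_centre [-0.1174  0.1492] 0.0208 0.69 
top tall_sample_centre [-0.0081  0.1411] 0.0099 0.54 
top tall_sample_centre [ 0.0819 -0.0023] 0.0396 0.51 
top thumb_pad [-0.1667  0.0483] 0.029 0.97 
34.1167
```

View pics/c6.png

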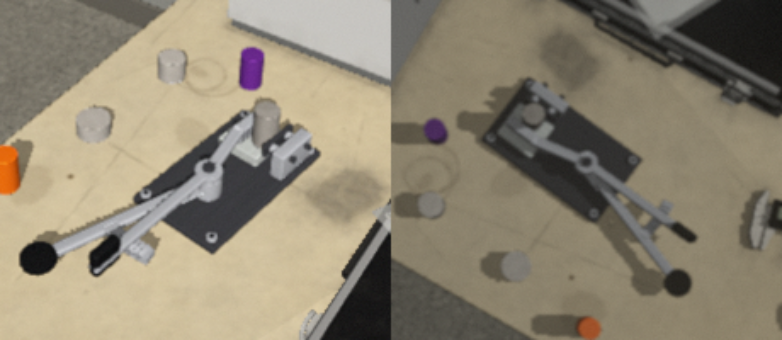

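```bash
python3 -c "
from plant import *
r.hold(.3); r.sign_off(); print(telemetry.current_t())"
```

```text
the job is handed in; nothing more can be done
the job is handed in; nothing more can be done
```

The tallest sample is clamped upright on the rest and locked on the 0.295 tooth. I handed the job in at about 34.5 s. The sign-off gives no verdict.

- **Release:** I pressed the thumb pad about 11 mm down. Both cameras then showed the swing handle fully open (q about -0.01).
- **Placing:** I set the steel sample, not the orange or purple look-alikes, on the rest at about x = 80, y = 10 mm in the clamp frame. The pictures showed it upright with the jaws open.
- **Closing:** I pushed the wing to about 0.32 rad. The force dropped as the pawl passed the teeth near 0.25 and 0.295. When I backed off, the handle stayed at about 0.296 and the force on the finger fell to zero.

**Last checks:**
- The sample stands at about x = 83, y = -4 mm, which is roughly 5 mm into the sprung pad's travel past first contact, as expected for a locked grip.
- The arm is clear of everything, and the other two samples look untouched.
- The side camera put the wing at 0.27 rad, lower than the 0.296 I felt. With the camera's earlier bias of about -0.01 it is still above 0.22. The top camera did not find the wing at the end.
- I could not measure the jaw forces or the lock handle angle. I am inferring those from the handle staying locked and the pad position.

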